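# Make up the fitting kit and the finishing kit

### The arm

A 7-joint arm with a two-finger parallel gripper is mounted at the origin on a cart in front of the work surface, level with it; the furniture and walls round the work are solid. World frame = base frame: x ahead of the robot, y to its left, z up, the work surface at z = 0. Lengths are in m, angles in rad, forces in N, time in s.
With the tool pointing down it reaches from about 0.425 to 0.95 m from the base axis. Payload 4.7 kg.
Tool frame: the origin (TCP) lies on the centre line of the jaws, within the pads' length; the fingertips stand robot.nose_length ahead of it and the grasp point (between the pads) lies 8 mm behind it (robot.nose_length is the distance from the TCP to the fingertips, in m); z points along the fingers, x is the direction in which the jaws open and shut, and the axes are right-handed (so a half turn about z gives the same grasp; the last joint's range is limited). The gripper opens to 85 mm and grips with 20 to 120 N. Pads are 22 mm wide; open, the fingers measure 114 mm over their backs; the gripper's body (76 mm by 85 mm) begins 54 mm behind the grasp point. The pads swing forward as they close: fully open they stand 13 mm farther back than shut.
Start: joints at [1.078, 0.469, -0.049, 1.532, 0.024, 1.141, -0.082], TCP at [0.302, -0.604, 0.242] pointing down, gripper open.
Joint ranges: [-2.59, 2.59], [-0.33, 1.99], [-1.39, 1.29], [0.1, 2.45], [-1.04, 4.18], [0.21, 1.99], [-2.66, 2.66]. Speed limits (rad/s): [2.57, 2.57, 3.14, 3.14, 3.14, 3.14, 3.14].

### API

Orientations are given as [roll, pitch, yaw] about the fixed x, y, z axes, in that order (R = Rz(yaw) Ry(pitch) Rx(roll)).
In Python, from plant import robot gives the robot as it stands. Calls block until the motion is done:
- robot.goto(position, orientation): joint-space move of the TCP to a pose.
- robot.move_straight(position, vel=0.15, attitude=None, contact_N=None): straight line of the TCP; attitude=None keeps the orientation; vel is the mean speed in m/s. With contact_N (N) it stops when the force on the tool has changed by that much, and returns True; else False.
- robot.move_joints(angles): joint-space move.
- robot.grip(opening, strength=None): opening from 0.0 (shut) to 1.0 (fully open); strength is the grip in N (None keeps the last); returns when the fingers have stopped.
- robot.sleep(seconds).
- robot.inverse_kinematics(position, orientation): joint angles nearest the present ones, or None.
- robot.sense(): the state.
- robot.grab_frame(name): name is "scene" or "top"; returns a dict with "image" (480x640x3 uint8, red, green, blue), "range_z" (480x640 float32, m along the optical axis (not along the pixel's ray), 0 where there is no reading), "fx", "fy", "cx", "cy" (pixels), "R" (3x3) and "t" (3): a world point X has camera coordinates R X + t. Camera axes: x right, y down, z forward; pixel columns grow to the right and rows downward; lengths in m; the calibration is good to about 2 mm. A picture is of the moment at which its call begins.
A pose or a line that the arm cannot do raises robot.IKError and nothing moves.
- robot.close_job(): hands the job in, once; it reports no verdict.
The state is a dict: "t": time; "joint_pos": joint angles; "joint_velocities": joint speeds; "effort": joint torques, N m; "tcp_pos": TCP position; "tcp_rot": TCP orientation; "wrist_force": force on the tool from outside, world axes, zero at the start; "torque": the same for the moment, N m; "opening": opening from 0.0 (shut) to 1.0 (fully open).
Only numpy, scipy, OpenCV 4.12 (cv2) and the standard library are available. Lean on these libraries where they do the work, as an engineer would, in place of code of your own. Each camera call takes 0.05 s, during which the arm holds its last target.

### The job

Make up the two job kits from the stock on the bench: put the yellow screwdriver and the pliers into their own cut-outs in the fitting tray (green floors), and the wax tin and the sanding block into theirs in the finishing tray (orange floors). Turn each one so that it matches its cut-out and sits flat on the floor of it, the tin standing upright and the sanding block and pliers the way up they lay; leave the red screwdriver and the wood offcut where they are.

Things in the scene. Friction and masses are not known exactly. Their poses are not given: they have to be found in the camera images.
- fitting_tray: Fixed grey tray 230x127 mm, dark foam, green-floored cut-outs. Origin: underside centre, x along it. Floors at z 20 mm, foam and rim top at z 29. Screwdriver cut-out: centre x 0, y -34.5, 212 long; handle part 40 wide at -x, blade part 20 wide at +x. Pliers cut-out: centre x 0, y 22.5, 188 long; handles (64 wide) at -x, jaws (32 wide) at +x, a 64 mm wide gap for fingers at x 30 to 60, floor deep
- finishing_tray: Fixed grey tray 218x94 mm, dark foam, orange-floored cut-outs. Origin: centre of the underside, x along its length, z up. Cut-out floors at z 20 mm, foam and rim top at z 29 mm. Round cut-out for the wax tin: diameter 68 mm, centre x -65, y 0 mm. Rectangular one for the sanding block: 121 mm along x, 75 mm along y, centre x 38.5, y 0 mm
- screwdriver_grip (a point): Grip point of the short screwdriver with a yellow handle (199 mm long, 28 mm thick): on the handle's axis at its balance point, 14 mm above what it lies on. y points to the handle's end (55 mm off) within 0.12 rad, the thin blade lies to -y (tip 145 mm off); the roll about y is arbitrary. In its cut-out this point belongs at x -45, y -34.5 mm of the tray
- pliers: Pliers with blue handles, lying flat: 52 wide, 176 long, 14 mm thick. Origin: centre of the underside; z up. Handles to +y (52 mm over both, y 28 to 88 mm, 11 mm high), steel jaws to -y (20 mm wide, 12 mm high, parallel sides from y -34 to -88 mm). Can be lifted level by the jaws, held firmly across them at y -45 mm
- sanding_block: Tan cork sanding block, 63 mm (x) by 109 mm (y), 34 mm high. Origin: centre of its underside. Hold it across the 63 mm
- wax_tin: Round cream-coloured tin of wax standing upright, diameter 56 mm, height 55 mm. Origin: centre of its underside
- red_screwdriver: Longer screwdriver with a red handle, 229 mm long, lying on the bench; belongs to no kit, stays where it is. Origin: middle of its length, on its underside; handle along +y
- offcut: Dark brown planed wood offcut, 50 x 75 mm, 32 mm high, on the bench; belongs to no kit, stays where it is. Origin: centre of its underside

How it is judged:
By the outcome, as a careful person would: the job done as asked, in the order asked, and still so for the second after the job is handed in, with the robot touching nothing.
It also fails if it takes over 99 s, if anything falls off the work surface, if the arm or the gripper's body presses on something with over 40 N, if the wrist force passes 120 N, or if a joint passes its speed limit or range.

## Working session

There is one attempt and no reset: what is moved stays moved. The work goes in short steps, each a Python script; the robot and the scene stay as the last script left them, time stands still between calls to the robot, and variables do not carry over. Pictures are saved under pics/ and viewed, and the job is handed in when it is done.

```bash
ls; mkdir -p pics; python3 - <<'E'
from plant import robot
import cv2,pickle
for n in("scene","top"):
    f=robot.grab_frame(n); pickle.dump(f,open(n+"0.pkl","wb")); cv2.imwrite(f"pics/{n}0.png",f["image"][:,:,::-1]); print(n,f["fx"],f["cx"],f["cy"],f["R"],f["t"])
s=robot.sense();print(s); print(robot.nose_length)
E
```

```text
pics
scene 579.7528552293319 321.2793546635428 237.16173233731578 [[-0.91890723 -0.39400525  0.01921902]
 [-0.30370187  0.67552619 -0.67188507]
 [ 0.25174329 -0.6232369  -0.74040603]] [0.43609719 0.30167925 1.2874422 ]
top 527.1837970290057 322.8476257405243 231.594048092762 [[-0.09874115 -0.99510241  0.00462419]
 [-0.97173655  0.09541924 -0.21592419]
 [ 0.21442544 -0.0258141  -0.97639918]] [-0.14625705  0.56775103  1.08341197]
{'t': 0.1, 'joint_pos': array([ 1.07809196,  0.46936981, -0.04859829,  1.53360277,  0.02411253,
        1.14099981, -0.08225714]), 'joint_velocities': array([ 0.00100046, -0.00163367, -0.00050522, -0.00417103, -0.00271882,
        0.00139094,  0.00117463]), 'effort': array([ 4.42214314e-04, -5.11520040e+01, -4.70841432e-02, -2.38391340e+01,
        1.08063250e-02,  4.43288824e-03, -2.11962833e-05]), 'tcp_pos': array([ 0.30174252, -0.60322091,  0.24134829]), 'tcp_rot': array([ 3.14151937e+00,  1.79214034e-03, -1.10691132e+00]), 'wrist_force': array([-0.39609128, -0.37683888, -1.00814991]), 'torque': array([-0.03680837, -0.01030455, -0.01306113]), 'opening': 1.0020644692215945}
0.011
```

View pics/scene0.png

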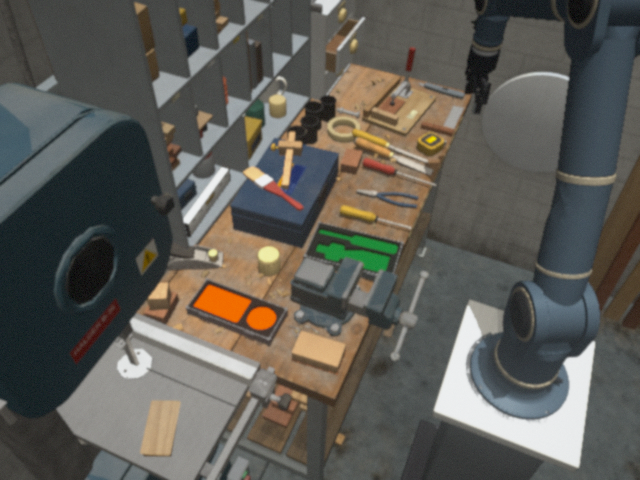

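View pics/top0.png

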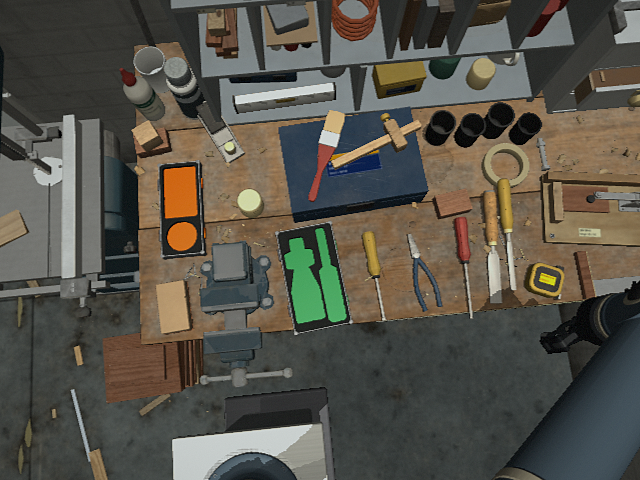

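The top view shows the fitting tray at about (315,275) and the finishing tray at (182,210). The tin is at (250,203), the sanding block at (172,307), the yellow screwdriver at (373,270) and the pliers at (423,270). The red screwdriver (463,265) and the offcut (452,204) stay put. Next I'll enlarge crops.

```bash
cat > h.py <<'E'
import numpy as np,cv2,pickle
def cloud(f):
    v,u=np.mgrid[0:480,0:640]; z=f["range_z"]
    P=np.stack([(u-f["cx"])/f["fx"]*z,(v-f["cy"])/f["fy"]*z,z],-1)
    return (P-f["t"])@f["R"]   # R^T (P-t)
def at_z(f,u,v,z):
    d=f["R"].T@np.array([(u-f["cx"])/f["fx"],(v-f["cy"])/f["fy"],1.]); o=-f["R"].T@f["t"]
    return (o+d*(z-o[2])/d[2])
def ortho(f,z,x0,x1,y0,y1,s=1500):
    # rectified picture of plane z: up=+x, right=-y
    W=int((y1-y0)*s);H=int((x1-x0)*s)
    v,u=np.mgrid[0:H,0:W]; X=np.stack([x1-v/s,y1-u/s,np.full(u.shape,z)],-1)
    c=X@f["R"].T+f["t"]
    return cv2.remap(f["image"],(c[...,0]/c[...,2]*f["fx"]+f["cx"]).astype('f4'),(c[...,1]/c[...,2]*f["fy"]+f["cy"]).astype('f4'),cv2.INTER_CUBIC)
E
python3 - <<'E'
from h import *
f=pickle.load(open("top0.pkl","rb"))
P=cloud(f)
for n,(u,v) in dict(tin=(250,200),block=(172,307),yel=(371,245),yblade=(378,295),plh=(423,285),plj=(411,245),red=(462,240),off=(452,202),bench=(350,250),bench2=(160,270),vise=(230,262),vise2=(235,300),vise3=(265,268),bar=(240,375),gfloor=(305,295),gdriver=(332,300),ofl=(180,190),otin=(182,236),box=(350,160),boxfront=(300,215),foam=(320,260)).items():
    print(n,np.round(P[v,u],3))
img=f["image"]
cv2.imwrite("pics/c1.png",cv2.resize(img[150:350,130:290],None,fx=4,fy=4,interpolation=cv2.INTER_CUBIC)[:600*1,:][:, :640][:,:,::-1]) 
cv2.imwrite("pics/c2.png",cv2.resize(img[190:340,270:470],None,fx=4,fy=4,interpolation=cv2.INTER_CUBIC)[:,:,::-1])
z=P[...,2]; 
E
```

```text
tin [ 0.639 -0.048  0.055]
block [0.423 0.138 0.036]
yel [ 0.517 -0.306  0.03 ]
yblade [ 0.406 -0.309  0.016]
plh [ 0.42  -0.415 -0.001]
plj [ 0.51  -0.397  0.018]
red [ 0.509 -0.51   0.026]
off [ 0.597 -0.5    0.033]
bench [ 0.516 -0.26  -0.   ]
bench2 [0.512 0.171 0.   ]
vise [ 0.495 -0.004  0.111]
vise2 [ 0.415 -0.012  0.129]
vise3 [ 0.491 -0.066  0.014]
bar [ 0.268 -0.004  0.071]
gfloor [ 0.422 -0.149  0.021]
gdriver [ 0.405 -0.207  0.017]
ofl [0.689 0.114 0.021]
otin [0.581 0.114 0.02 ]
box [ 0.691 -0.274  0.11 ]
boxfront [ 0.592 -0.155  0.063]
foam [ 0.495 -0.19   0.025]
```

View pics/c2.png

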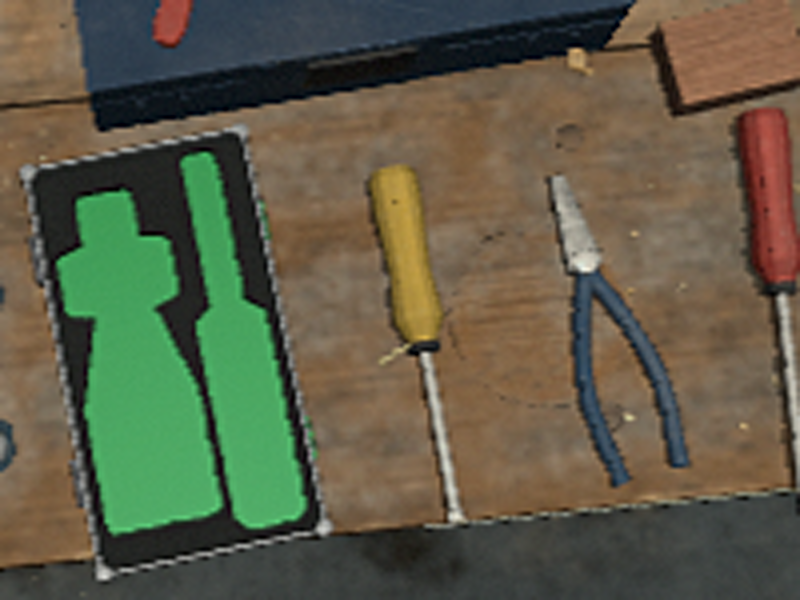

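View pics/c1.png

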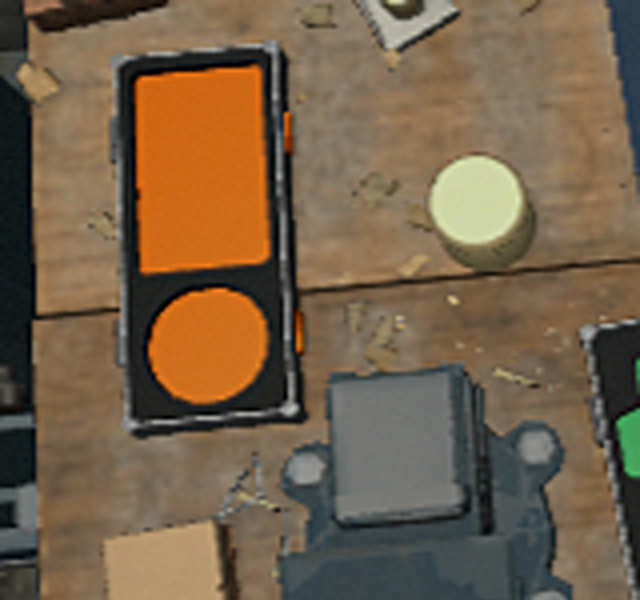

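```bash
python3 - <<'E'
from h import *
f=pickle.load(open("top0.pkl","rb"))
o=ortho(f,.029,.36,.60,-.26,-.09,2400); cv2.imwrite("pics/o_fit.png",o[:,:,::-1]); print(o.shape)
o=ortho(f,.029,.53,.77,.04,.20,2400); cv2.imwrite("pics/o_fin.png",o[:,:,::-1])
# heights map
P=cloud(f); z=P[...,2]
hm=np.clip(z/0.4*255,0,255).astype('u1'); hm[f["range_z"]==0]=0
cv2.imwrite("pics/hm.png",cv2.applyColorMap(hm,cv2.COLORMAP_JET))
g=lambda m:(np.round(P[m].min(0),3),np.round(P[m].max(0),3))
X,Y=P[...,0],P[...,1]
for zz in(.05,.1,.2,.3,.5):
    m=(z>zz)&(X>.35)&(X<.8)&(Y>.16)&(Y<.5); print(zz,m.sum(), Y[m].min() if m.any() else None)
E
```

```text
(576, 408, 3)
0.05 17583 0.1600160965919499
0.1 16197 0.2562124476463078
0.2 1771 0.2763181529049886
0.3 378 0.2763181529049886
0.5 0 None
```

View pics/o_fit.png

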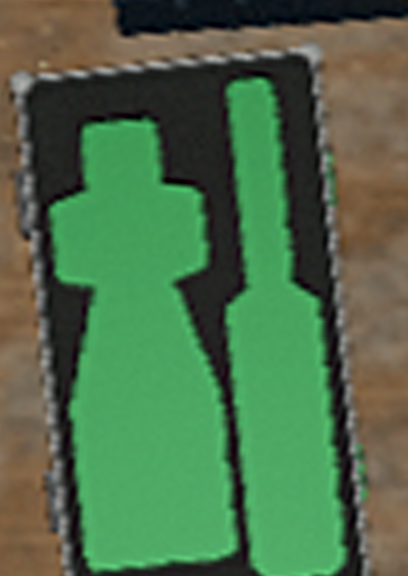

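View pics/o_fin.png

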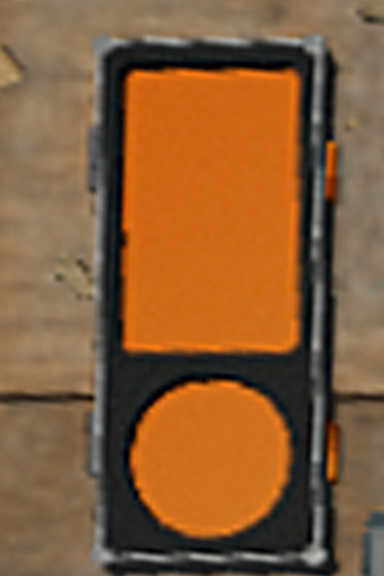

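View pics/hm.png

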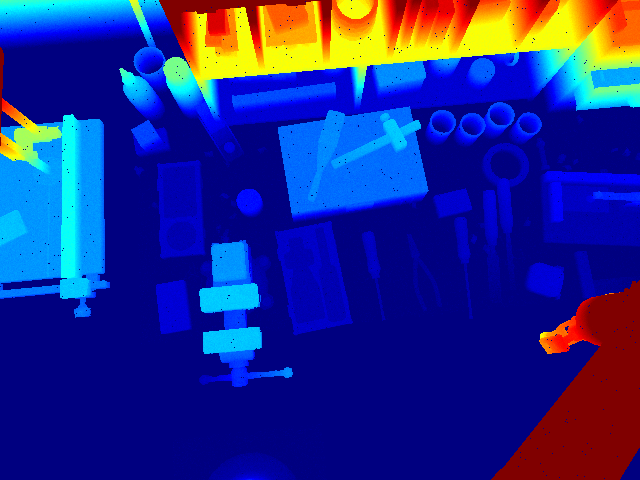

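Orthophoto of the finishing tray: rim corners at about (100,45), (318,43), (318,556) and (102,557). That gives roughly 91x213 mm between post centres, which agrees with the tray. The fitting tray runs off the bottom of its crop. I'll refine all the poses with a silhouette fit in both cameras.

```bash
cat > fit.py <<'E'
from h import *
from scipy.optimize import minimize
F={n:pickle.load(open(n+"0.pkl","rb")) for n in("top","scene")}
def proj(f,X):
    c=X@f["R"].T+f["t"]; return np.stack([c[:,0]/c[:,2]*f["fx"]+f["cx"],c[:,1]/c[:,2]*f["fy"]+f["cy"]],1)
def tf(p,poly,z):
    c,s=np.cos(p[2]),np.sin(p[2]); q=np.asarray(poly)@np.array([[c,s],[-s,c]])+p[:2]
    return np.c_[q,np.full(len(q),z)]
S=4
def rast(pts,off,shape,hull=False):
    m=np.zeros(shape,'u1'); q=(pts-off+.5)*S-.5
    if hull: q=cv2.convexHull(q.astype('f4'))[:,0]
    cv2.fillPoly(m,[np.round(q*16).astype('i4')],1,shift=4); return m
def mask(f,fn,roi):
    u0,v0,u1,v1=roi; h=cv2.cvtColor(f["image"][v0:v1,u0:u1],cv2.COLOR_RGB2HSV)
    big=cv2.resize(f["image"][v0:v1,u0:u1],None,fx=S,fy=S,interpolation=cv2.INTER_CUBIC)
    return fn(cv2.cvtColor(big,cv2.COLOR_RGB2HSV)).astype('u1')
def fitit(models,kind,p0,fn,rois,cams=("top","scene")):
    # kind 'hole': list of polys, floor z .02 and top .029 ; 'solid': poly, heights
    M={c:mask(F[c],fn,rois[c]) for c in cams}
    def pred(p,c):
        f=F[c];off=np.array(rois[c][:2]);sh=M[c].shape
        out=np.zeros(sh,'u1')
        for m in models:
            if kind=='hole': out|=rast(proj(f,tf(p,m,.02)),off,sh)&rast(proj(f,tf(p,m,.029)),off,sh)
            else: out|=rast(np.r_[proj(f,tf(p,m[0],m[1])),proj(f,tf(p,m[0],m[2]))],off,sh,True)
        return out
    def cost(p,cs): 
        r=0
        for c in cs:
            a=pred(p,c); r+=1-(a&M[c]).sum()/max(1,(a|M[c]).sum())
        return r
    def run(cs):
        b=np.array(p0,float)
        for k in range(3):
            sx=[.006,.006,.05] if k==0 else [.002,.002,.015]
            r=minimize(cost,b,args=(cs,),method='Nelder-Mead',options=dict(initial_simplex=np.vstack([b]+[b+np.eye(3)[i]*sx[i] for i in range(3)]),xatol=1e-5,fatol=1e-5)); b=r.x
        return b,r.fun
    for cs in [(c,) for c in cams]+([cams] if len(cams)>1 else []):
        b,e=run(cs); print(cs,np.round(b,4),"1-IoU",round(e,3))
    return b
def rect(cx,cy,w,h): return np.array([[cx-w/2,cy-h/2],[cx+w/2,cy-h/2],[cx+w/2,cy+h/2],[cx-w/2,cy+h/2]])
def circ(cx,cy,r): a=np.linspace(0,2*np.pi,60,endpoint=False); return np.c_[cx+r*np.cos(a),cy+r*np.sin(a)]
E
cat > r1.py <<'E'
from fit import *
org=lambda h:(h[...,0]<16)&(h[...,1]>190)&(h[...,2]>140)
print("fin"); fitit([circ(-.065,0,.034),rect(.0385,0,.121,.075)],'hole',[.645,.113,.005],org,dict(top=(155,155,202,255),scene=(183,275,290,345)))
grn=lambda h:(h[...,0]>50)&(h[...,0]<80)&(h[...,1]>100)&(h[...,2]>80)
sd=np.array([[-.106,-.0545],[-.003,-.0545],[.01,-.0445],[.106,-.0445],[.106,-.0245],[.01,-.0245],[-.003,-.0145],[-.106,-.0145]])
# screwdriver hole only in top view
m=grn
print("fit (full)"); 
pl=np.array([[-.094,-.0095],[-.034,-.0095],[.03,.0065],[.03,-.0095],[.06,-.0095],[.06,.0065],[.094,.0065],[.094,.0385],[.06,.0385],[.06,.0545],[.03,.0545],[.03,.0385],[-.034,.0545],[-.094,.0545]])
fitit([sd,pl],'hole',[.463,-.172,.12],grn,dict(top=(278,225,347,330),scene=(305,225,405,275)))
fitit([sd,pl],'hole',[.463,-.172,.12],grn,dict(top=(278,225,347,330)),cams=("top",))
print("tin"); cream=lambda h:(h[...,0]>18)&(h[...,0]<40)&(h[...,1]>50)&(h[...,2]>150)
fitit([(circ(0,0,.028),.055,.0551)],'solid',[.635,-.05,0],cream,dict(top=(232,183,268,222)),cams=("top",))
E
python3 r1.py; python3 - <<'E'
from h import *
for n,r in(("top",(150,275,200,340)),("scene",(285,325,355,380))):
    f=pickle.load(open(""+n+"0.pkl","rb")); u0,v0,u1,v1=r
    cv2.imwrite(f"pics/blk_{n}.png",cv2.resize(f["image"][v0:v1,u0:u1],None,fx=8,fy=8,interpolation=cv2.INTER_CUBIC)[:,:,::-1])
    h=cv2.cvtColor(f["image"],cv2.COLOR_RGB2HSV); print(h[308,172] if n=="top" else h[350,320])
    if n=="top": print(h[200,250],h[195,250], h[245,371])
E
```

```text
fin
('top',) [ 0.6457  0.1135 -0.0021] 1-IoU 0.027
('scene',) [ 0.6435  0.1136 -0.0042] 1-IoU 0.046
('top', 'scene') [0.6451 0.1136 0.0027] 1-IoU 0.089
fit (full)
('top',) [ 0.4609 -0.1702  0.1023] 1-IoU 0.054
('scene',) [ 0.4597 -0.1698  0.1124] 1-IoU 0.172
('top', 'scene') [ 0.4597 -0.1702  0.0994] 1-IoU 0.233
('top',) [ 0.4609 -0.1702  0.1023] 1-IoU 0.054
tin
('top',) [ 0.639  -0.046  -0.0501] 1-IoU 0.186
[ 17 101 184]
[ 34  53 213] [ 34  59 216] [ 21 167 188]
[ 17 107 219]
```

```bash
cat > r2.py <<'E'
from fit import *
cream=lambda h:(h[...,0]>26)&(h[...,0]<42)&(h[...,1]>38)&(h[...,2]>175)
print("tin");fitit([(circ(0,0,.028),.055,.0551)],'solid',[.635,-.05,0],cream,dict(top=(235,183,265,220)),cams=("top",))
print("blk");cork=lambda h:(h[...,0]>12)&(h[...,0]<23)&(h[...,1]>70)&(h[...,2]>165)
fitit([(rect(0,0,.109,.063),.034,.0341)],'solid',[.42,.138,.1],cork,dict(top=(153,278,192,336)),cams=("top",))
f=F["top"]
o=ortho(f,.014,.36,.60,-.36,-.26,2400);o2=ortho(f,.007,.36,.60,-.48,-.36,2400)
cv2.imwrite("pics/o_tools.png",np.hstack([o,o2])[:,:,::-1])
E
python3 r2.py
```

```text
tin
('top',) [ 0.6396 -0.0462 -0.043 ] 1-IoU 0.216
blk
('top',) [0.4263 0.1375 0.0714] 1-IoU 0.11
```

View pics/o_tools.png

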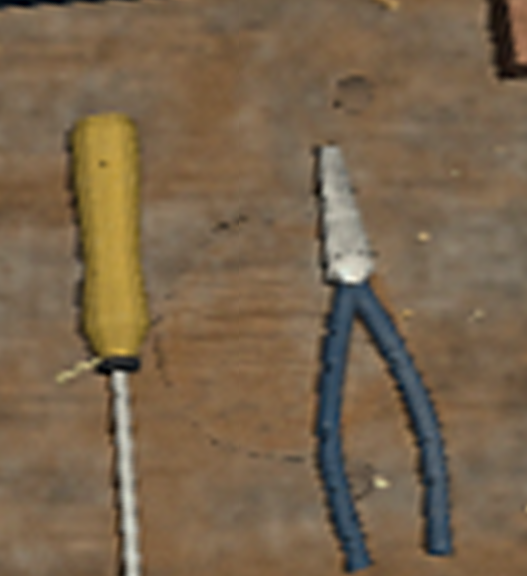

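View pics/blk_top.png

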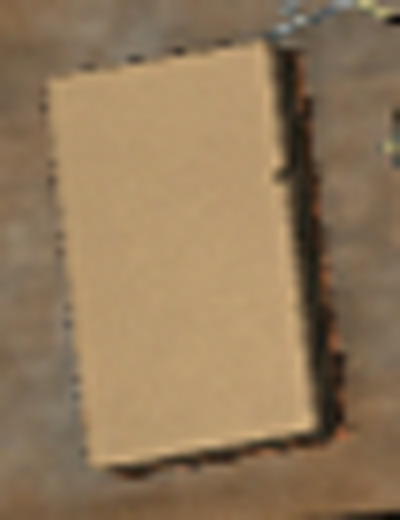

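```bash
python3 - <<'E'
from fit import *
f=F["top"]
c=[at_z(f,150+u/8-.44,275+v/8-.44,.034)[:2] for u,v in((48,78),(268,42),(318,430),(95,466))]; c=np.array(c)
print("blk",c.round(4),c.mean(0),"sides",[np.linalg.norm(c[i]-c[i-1]).round(4) for i in range(4)], np.arctan2(*(c[0]-c[3])[::-1]),np.arctan2(*(c[1]-c[2])[::-1]))
e=[at_z(f,130+u/4-.37,150+v/4-.37,.055)[:2] for u,v in((429,203),(527,203),(478,155),(478,246))]; print("tin",np.round(e,4))
print("tip",at_z(f,384.2,319.3,.014),at_z(f,384.2,319.3,.004))
# overlay on scene
g=F["scene"]; im=cv2.resize(g["image"],None,fx=4,fy=4,interpolation=cv2.INTER_CUBIC)
def dr(poly,col):
    q=((proj(g,poly)+.5)*4).astype(int); cv2.polylines(im,[q],True,col,1)
bx=c.mean(0); dr(tf([*bx,.085],rect(0,0,.109,.063),.034),(255,0,0))
dr(tf([.6385,-.046,0],circ(0,0,.028),.055),(255,0,0))
dr(tf([.645,.1136,.0],rect(0,0,.218,.094),.029),(0,0,255));dr(tf([.645,.1136,0],circ(-.065,0,.034),.029),(0,0,255))
dr(tf([.4605,-.170,.1],rect(0,0,.230,.127),.029),(0,0,255))
dr(tf([.497,-.3063,.06],np.array([[.055,0],[-.145,0]]),.014),(255,0,0));dr(tf([.497,-.3063,.06],rect(0,0,.004,.028),.014),(255,0,0))
dr(tf([.4521,-.4117,.168],rect(0,0,.176,.02),.007),(255,0,0));dr(tf([.4964,-.4044,.168],rect(0,0,.022,.02),.012),(255,255,0))
cv2.imwrite("pics/ov1.png",im[1050:1540,720:1460][:,:,::-1]); cv2.imwrite("pics/ov2.png",im[720:1120,1180:1760][:,:,::-1])
E
```

```text
blk [[0.4755 0.172 ]
 [0.4795 0.1121]
 [0.3739 0.1031]
 [0.3703 0.1627]] [0.42480345 0.13748016] sides [np.float64(0.1056), np.float64(0.0601), np.float64(0.1059), np.float64(0.0597)] 0.08804185752733779 0.0844342464020119
tin [[ 0.6413 -0.019 ]
 [ 0.636  -0.073 ]
 [ 0.6664 -0.0479]
 [ 0.6141 -0.0443]]
tip [ 0.35255666 -0.31679928  0.014     ] [ 0.35296455 -0.3180421   0.004     ]
```

View pics/ov1.png

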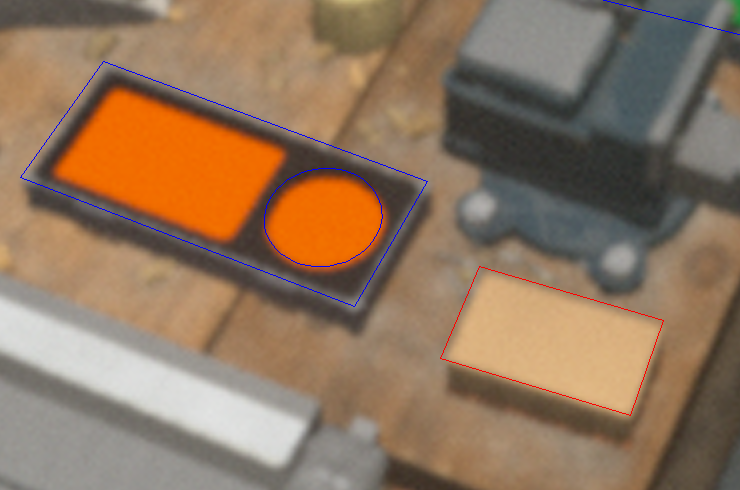

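View pics/ov2.png

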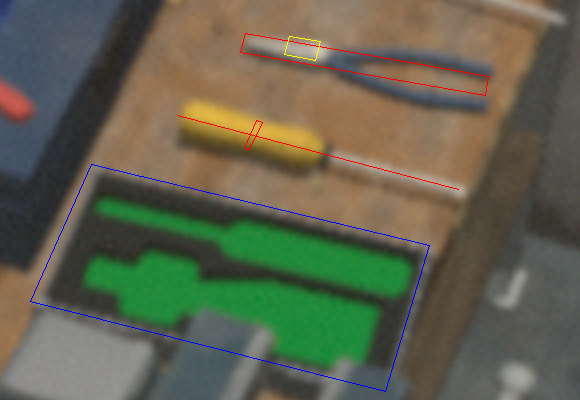

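Cross-check: the block measures 60x106 mm, and the screwdriver tip lies 145 mm from its grip point. Both cameras agree within about 3 mm. Next I'll check IK, then start with the screwdriver.

```bash
cat > cfg.py <<'E'
import numpy as np
from plant import robot
pi=np.pi
FIT=(.4605,-.170,.100); FIN=(.645,.1136,.001)
def tray(T,x,y):
    c,s=np.cos(T[2]),np.sin(T[2]); return T[0]+c*x-s*y,T[1]+s*x+c*y
def O(yaw): return [pi,0,yaw]
def st(msg=""):
    s=robot.sense(); print(msg,"t",round(s["t"],2),"tcp",s["tcp_pos"].round(4),"yaw",round(s["tcp_rot"][2],3),"F",s["wrist_force"].round(1),"op",round(float(s["opening"]),3)); return s
E
python3 - <<'E'
from cfg import *
SP=(.497,-.3063);ST=tray(FIT,-.045,-.0345);PP=(.4964,-.4044);PT=tray(FIT,.045,.0225);TP=(.6395,-.046);TT=tray(FIN,-.065,0);BP=(.4248,.1375);BT=tray(FIN,.0385,0)
print(ST,PT,TT,BT)
for n,p,a in(("SP",SP,.065),("ST",ST,.1),("PP",PP,.168),("PT",PT,.1),("TP",TP,0),("TT",TT,0),("BP",BP,.086),("BT",BT,0)):
    for k in(-1,1):
        for z in(.03,.2):
            q=robot.inverse_kinematics([*p,z],O(a+k*pi/2)); print(n,k,z,None if q is None else np.round(q,2))
E
```

```text
(np.float64(0.4191690654368044), np.float64(-0.20882014745119917)) (np.float64(0.5030289355629576), np.float64(-0.1431199025321372)) (np.float64(0.5800000324999973), np.float64(0.11353500001083335)) (np.float64(0.6834999807500016), np.float64(0.11363849999358334))
SP -1 0.03 [ 0.52  0.58 -0.05  1.92  0.05  0.64 -1.07]
SP -1 0.2 [ 0.54  0.36 -0.08  1.8   0.04  0.98 -1.06]
SP 1 0.03 [ 0.93  0.67 -0.61  1.9   0.55  0.75  1.64]
SP 1 0.2 [ 1.01  0.45 -0.71  1.77  0.34  1.04  1.82]
ST -1 0.03 [ 0.47  0.46 -0.12  2.18  0.11  0.5  -1.2 ]
ST -1 0.2 [ 0.54  0.19 -0.19  2.05  0.04  0.91 -1.14]
ST 1 0.03 [ 0.87  0.54 -0.62  2.16  0.55  0.6   1.53]
ST 1 0.2 [ 1.01  0.26 -0.74  2.02  0.21  0.94  1.83]
PP -1 0.03 [ 0.65  0.65 -0.05  1.78  0.04  0.71 -0.82]
PP -1 0.2 [ 0.66  0.45 -0.06  1.67  0.03  1.03 -0.81]
PP 1 0.03 [ 1.06  0.75 -0.63  1.76  0.57  0.83  1.89]
PP 1 0.2 [ 1.11  0.55 -0.71  1.64  0.39  1.1   2.04]
PT -1 0.03 [ 0.33  0.52 -0.17  2.06  0.16  0.57 -1.42]
PT -1 0.2 [ 0.4   0.28 -0.25  1.93  0.08  0.94 -1.35]
PT 1 0.03 [ 0.66  0.59 -0.6   2.04  0.54  0.67  1.38]
PT 1 0.2 [ 0.81  0.36 -0
[... 192 characters left out ...]
TP 1 0.2 [ 0.52  0.56 -0.74  1.63  0.41  1.11  1.24]
TT -1 0.03 [-0.03  0.62 -0.32  1.89  0.29  0.68 -2.09]
TT -1 0.2 [ 0.14  0.42 -0.53  1.76  0.25  1.02 -2.05]
TT 1 0.03 [ 0.3   0.74 -0.78  1.87  0.7   0.83  0.71]
TT 1 0.2 [ 0.36  0.51 -0.86  1.75  0.44  1.08  0.93]
BP -1 0.03 [-0.07  0.47 -0.41  2.22  0.37  0.52 -2.25]
BP -1 0.2 [ 0.29  0.22 -0.78  2.07  0.2   0.93 -2.09]
BP 1 0.03 [ 0.19  0.55 -0.74  2.2   0.65  0.62  0.63]
BP 1 0.2 [ 0.57  0.34 -1.16  2.06  0.38  0.98  0.88]
BT -1 0.03 [-0.07  0.73 -0.23  1.64  0.21  0.8  -1.97]
BT -1 0.2 [ 0.03  0.56 -0.38  1.52  0.22  1.11 -1.97]
BT 1 0.03 [ 0.32  0.91 -0.89  1.61  0.8   1.02  0.76]
BT 1 0.2 [ 0.32  0.69 -0.87  1.5   0.55  1.21  0.93]
```

```bash
python3 - <<'E'
from cfg import *
robot.grip(.5,strength=60)
y=.065-pi/2
robot.goto([.497,-.3063,.10],O(y)); st("above")
print(robot.move_straight([.497,-.3063,.030],vel=.15))
print(robot.move_straight([.497,-.3063,.000],vel=.03,contact_N=5)); s=st("touch")
import cv2; f=robot.grab_frame("top"); cv2.imwrite("pics/g1.png",cv2.resize(f["image"][200:340,300:460],None,fx=4,fy=4)[:,:,::-1])
E
```

```text
above t 2.02 tcp [ 0.4968 -0.3079  0.1004] yaw -1.508 F [ 0.1 -0.5 -0.2] op 0.502
False
True
touch t 3.33 tcp [ 0.497  -0.3062  0.0092] yaw -1.506 F [-0.5 -0.3  5.5] op 0.497
```

View pics/g1.png

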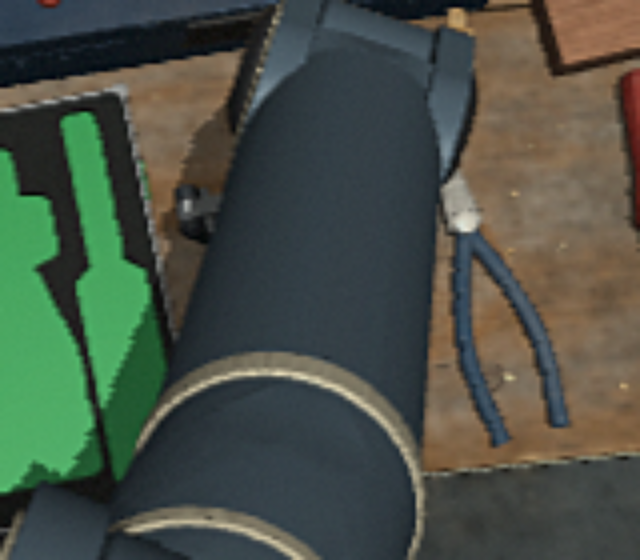

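The arm blocks the view of the jaws. The tips touched the bench at TCP z 9 mm with the jaws half open, which fits the finger geometry.

```bash
python3 - <<'E'
from cfg import *
robot.move_straight([.497,-.3063,.0215],vel=.08)
robot.grip(0.0,strength=60); st("closed")
robot.move_straight([.497,-.3063,.10],vel=.12); st("lift")
x,y=tray(FIT,-.045,-.0345)
robot.goto([.43,-.34,.26],O(.065-pi/2)); 
robot.goto([.43,-.34,.26],O(.1)); 
robot.goto([x,y,.16],O(.1+pi/2)); st("over")
E
```

```text
closed t 3.98 tcp [ 0.4969 -0.3062  0.0217] yaw -1.506 F [-1.8  0.9  4.9] op 0.305
lift t 4.78 tcp [ 0.4964 -0.306   0.0993] yaw -1.506 F [ 1.   1.  -1.3] op 0.304
over t 8.02 tcp [ 0.4196 -0.2094  0.1604] yaw 1.669 F [ 0.7 -0.6 -0.7] op 0.303
```

```bash
python3 - <<'E'
from cfg import *
import cv2
for n in("scene","top"):
    f=robot.grab_frame(n)
    r=(220,180,460,350) if n=="top" else (300,160,500,310)
    cv2.imwrite(f"pics/h_{n}.png",cv2.resize(f["image"][r[1]:r[3],r[0]:r[2]],None,fx=3,fy=3)[:,:,::-1])
E
```

```text
(no output)
```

View pics/h_scene.png

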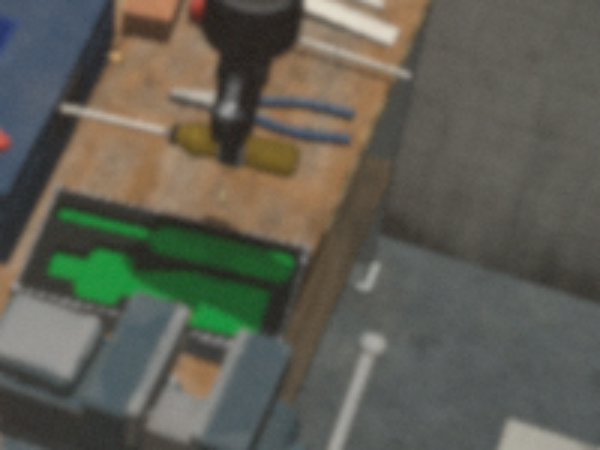

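View pics/h_top.png

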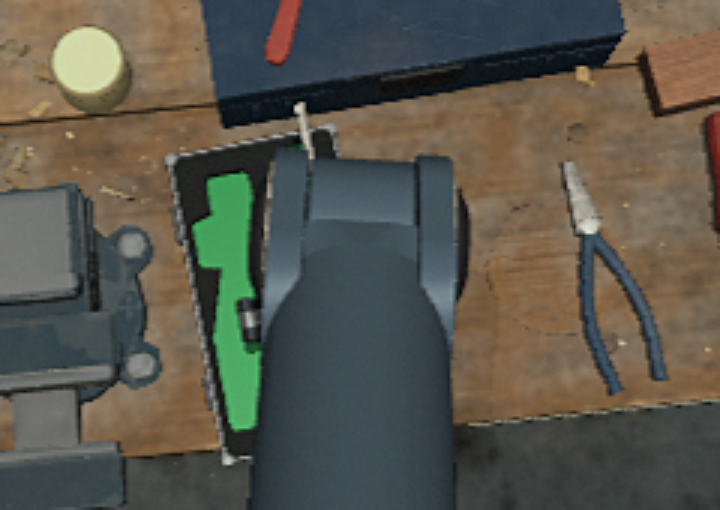

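The scene view shows the screwdriver held level at (230,145), blade away from the robot. In the top view the tip is at about (320.3,214.7). I'll check that against the prediction.

```bash
python3 - <<'E'
from fit import *
from cfg import *
p=at_z(F["top"],320.3-.3,214.7-.3,.153); g=np.array([.4196,-.2094])
print(p,p[:2]-g,np.hypot(*(p[:2]-g)),np.arctan2(p[1]-g[1],p[0]-g[0]))
E
```

```text
[ 0.5665466  -0.19672567  0.153     ] [0.1469466  0.01267433] 0.1474921721371038 0.08603833402407861
```

```bash
python3 - <<'E'
from cfg import *
x,y=tray(FIT,-.046,-.0345); o=O(.11+pi/2)
robot.move_straight([x,y,.065],vel=.15,attitude=o); st("above cutout")
print(robot.move_straight([x,y,.0410],vel=.03,contact_N=4)); st("down")
E
```

```text
above cutout t 8.9 tcp [ 0.4189 -0.2091  0.0655] yaw 1.681 F [-0.5 -0.2  0.1] op 0.301
True
down t 9.64 tcp [ 0.4178 -0.2088  0.0417] yaw 1.681 F [-1.1  0.1  4.6] op 0.301
```

Seated at the expected height. Releasing and moving to the pliers.

```bash
python3 - <<'E'
from cfg import *
import cv2
robot.grip(.5); x,y,_=robot.sense()["tcp_pos"]
robot.move_straight([x,y,.15],vel=.2); st("up")
robot.grip(.6,strength=80)
robot.goto([.4964,-.4044,.13],O(.168-pi/2)); st("plier")
f=robot.grab_frame("top"); r=(220,180,460,350)
cv2.imwrite("pics/s2.png",cv2.resize(f["image"][r[1]:r[3],r[0]:r[2]],None,fx=3,fy=3,interpolation=cv2.INTER_CUBIC)[:,:,::-1])
E
```

```text
up t 10.64 tcp [ 0.4162 -0.2085  0.1493] yaw 1.68 F [-0.4 -0.6 -0.1] op 0.498
plier t 13.05 tcp [ 0.4964 -0.4041  0.1299] yaw -1.402 F [-0.4 -0.2  0.3] op 0.6
```

View pics/s2.png

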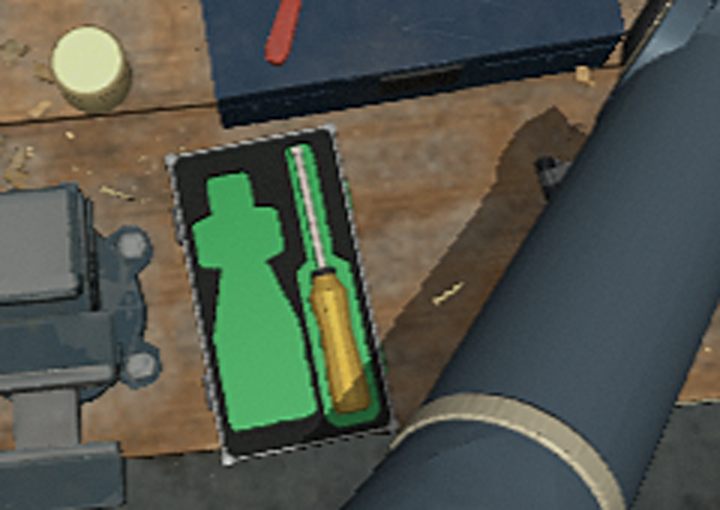

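The screwdriver lies in its cut-out, tip at about (294,148) and handle end at about (350,410), with floor visible around it. Next, the pliers.

```bash
python3 - <<'E'
from cfg import *
import cv2
robot.grip(.5,strength=110)
p=[.4964,-.4044]
robot.move_straight([*p,.04],vel=.15)
print(robot.move_straight([*p,.0135],vel=.05,contact_N=5)); st("down")
robot.grip(0.0,strength=110); st("closed")
robot.move_straight([*p,.06],vel=.08); st("lift")
robot.move_straight([*p,.14],vel=.2)
x,y=tray(FIT,.045,.0225)
robot.goto([x,y,.15],O(.1-pi/2)); st("over")
for n,r in(("top",(220,180,460,350)),("scene",(300,160,500,310))):
    f=robot.grab_frame(n); cv2.imwrite(f"pics/p_{n}.png",cv2.resize(f["image"][r[1]:r[3],r[0]:r[2]],None,fx=3,fy=3)[:,:,::-1])
E
```

```text
False
down t 14.78 tcp [ 0.4964 -0.4044  0.0134] yaw -1.403 F [-0.2  0.5  0.3] op 0.502
closed t 15.17 tcp [ 0.4966 -0.4046  0.0143] yaw -1.403 F [-0.8  1.3  5.1] op 0.163
lift t 15.9 tcp [ 0.4962 -0.4042  0.0599] yaw -1.403 F [-0.7  0.  -1.5] op 0.16
over t 17.48 tcp [ 0.5029 -0.1447  0.1496] yaw -1.473 F [ 0.7 -0.6 -1.8] op 0.158
```

View pics/p_top.png

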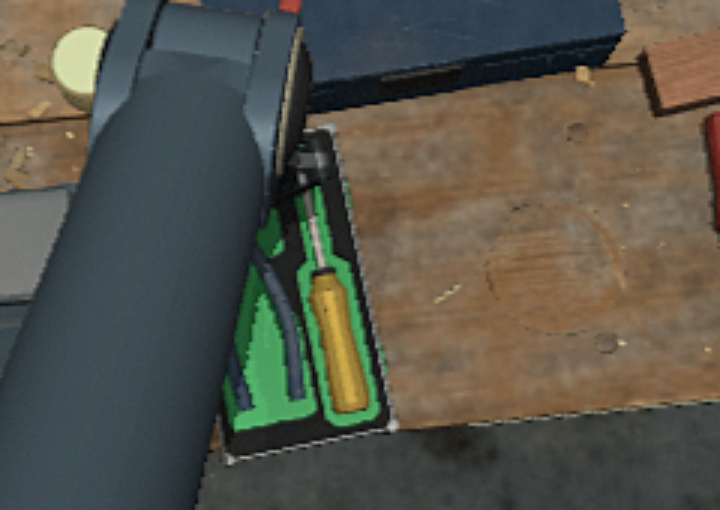

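View pics/p_scene.png

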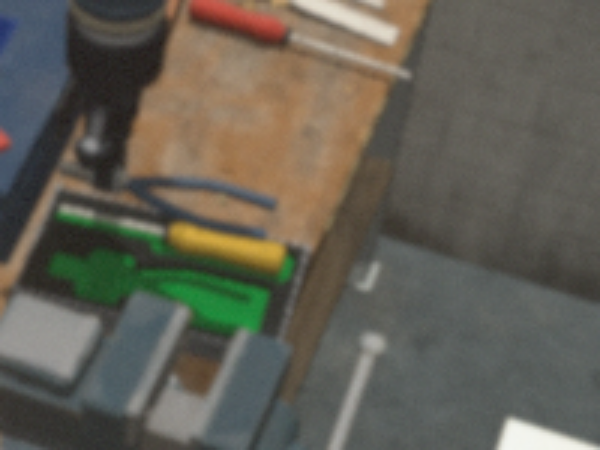

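The pliers are held level. The handle ends show in the top view at about (302.3,316) and (319.3,312). Checking how they sit in the hand.

```bash
python3 - <<'E'
from fit import *
from cfg import *
f=F["top"];g=np.array([.5029,-.1447])
for z in(.13,.142):
    a=at_z(f,302,316,z)[:2];b=at_z(f,319,312,z)[:2]; m=(a+b)/2; d=g-m
    print(z,a,b,np.linalg.norm(a-b),"grasp-ends",d,np.hypot(*d),np.arctan2(d[1],d[0]))
E
```

```text
0.13 [ 0.37017943 -0.14179435] [ 0.37465713 -0.17591123] 0.03440946583332669 grasp-ends [0.13048172 0.01415279] 0.1312470224359781 0.1080433032860189
0.142 [ 0.36943476 -0.14213631] [ 0.37386134 -0.1758637 ] 0.034016630101655745 grasp-ends [0.13125195 0.01430001] 0.1320286529970739 0.10852275272454356
```

```bash
python3 - <<'E'
from cfg import *
x,y=tray(FIT,.045,.0225); o=O(.095-pi/2)
robot.move_straight([x,y,.06],vel=.15,attitude=o); st("above cutout")
print(robot.move_straight([x,y,.0325],vel=.03,contact_N=4)); st("down")
E
```

```text
above cutout t 18.32 tcp [ 0.5037 -0.1436  0.0605] yaw -1.476 F [ 0.4  1.1 -1.4] op 0.164
True
down t 19.12 tcp [ 0.5028 -0.143   0.0343] yaw -1.476 F [-0.4  0.5  4.3] op 0.165
```

```bash
python3 - <<'E'
from cfg import *
import cv2
robot.grip(.32); st("open"); x,y,_=robot.sense()["tcp_pos"]
robot.move_straight([x,y,.07],vel=.06); st()
robot.move_straight([x,y,.16],vel=.2)
robot.grip(.95,strength=60)
robot.goto([.6395,-.046,.16],O(-pi/2)); st("tin")
f=robot.grab_frame("top"); r=(220,180,460,350)
cv2.imwrite("pics/s3.png",cv2.resize(f["image"][r[1]:r[3],r[0]:r[2]],None,fx=3,fy=3,interpolation=cv2.INTER_CUBIC)[:,:,::-1])
E
```

```text
open t 19.41 tcp [ 0.502  -0.1428  0.0336] yaw -1.476 F [ 0.2 -0.4  0.8] op 0.319
 t 20.17 tcp [ 0.5018 -0.1427  0.07  ] yaw -1.476 F [0.1 0.3 0.6] op 0.318
tin t 22.04 tcp [ 0.6392 -0.0463  0.1595] yaw -1.571 F [-0.1 -0.8  0.3] op 0.95
```

View pics/s3.png

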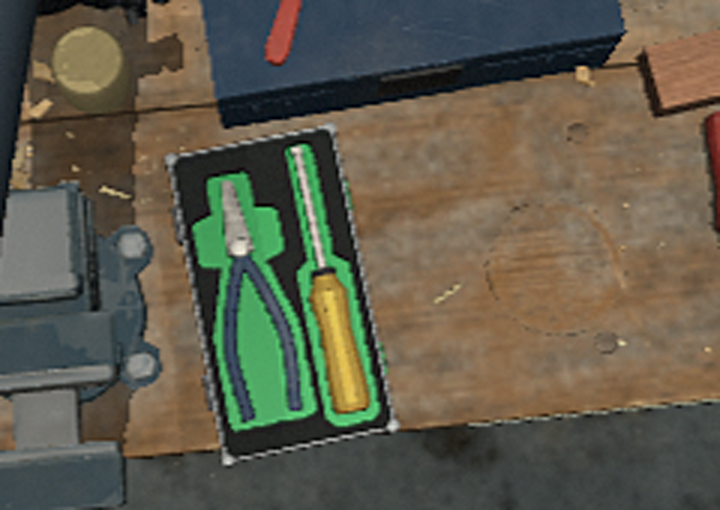

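The pliers and screwdriver both sit inside their cut-outs with green floor visible all round. Now the tin.

```bash
python3 - <<'E'
from cfg import *
import cv2
p=[.6395,-.046]
robot.move_straight([*p,.075],vel=.15)
print(robot.move_straight([*p,.029],vel=.06,contact_N=6)); st("down")
robot.grip(0.0,strength=60); st("closed")
robot.move_straight([*p,.06],vel=.08); st("lift")
robot.move_straight([*p,.16],vel=.2)
x,y=tray(FIN,-.065,0)
robot.goto([x,y,.14],O(-pi/2)); st("over")
f=robot.grab_frame("scene"); r=(180,200,380,350); cv2.imwrite(f"pics/t_scene.png",cv2.resize(f["image"][r[1]:r[3],r[0]:r[2]],None,fx=3,fy=3)[:,:,::-1])
E
```

```text
False
down t 23.73 tcp [ 0.6398 -0.046   0.0292] yaw -1.571 F [-0.2  1.   0.7] op 0.953
closed t 24.08 tcp [ 0.6402 -0.0459  0.0299] yaw -1.571 F [0.2 1.  4.8] op 0.641
lift t 24.62 tcp [ 0.6395 -0.046   0.0604] yaw -1.571 F [-0.1  0.6 -1.8] op 0.637
over t 26.0 tcp [0.5794 0.1132 0.1388] yaw -1.57 F [ 0.5 -0.3 -2.3] op 0.642
```

View pics/t_scene.png

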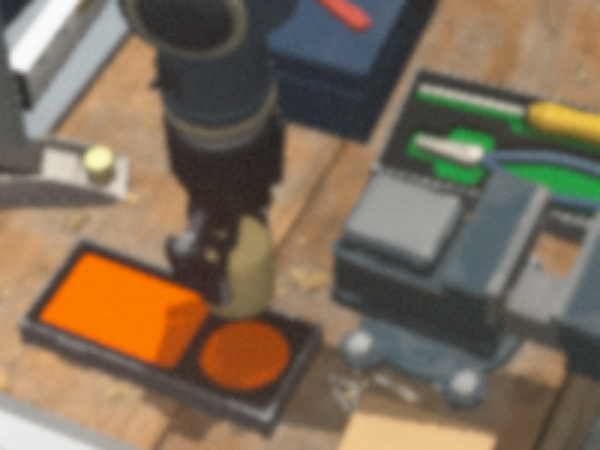

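The tin is held upright above the tray, at (245,270). Lowering it; seated should be at TCP z of about 0.050.

```bash
python3 - <<'E'
from cfg import *
import cv2
x,y=tray(FIN,-.065,0)
robot.move_straight([x,y,.075],vel=.12)
print(robot.move_straight([x,y,.0475],vel=.03,contact_N=4)); s=st("down")
if s["tcp_pos"][2]<.0525:
    robot.grip(.95); st("open"); x,y,_=robot.sense()["tcp_pos"]
    robot.move_straight([x,y,.12],vel=.15); robot.move_straight([x,y,.2],vel=.25)
    robot.goto([.4248,.1375,.16],O(.086-pi/2)); st("blk")
    f=robot.grab_frame("top"); r=(140,140,300,340); cv2.imwrite(f"pics/t2.png",cv2.resize(f["image"][r[1]:r[3],r[0]:r[2]],None,fx=3,fy=3)[:,:,::-1])
E
```

```text
True
down t 27.52 tcp [0.5796 0.1135 0.0499] yaw -1.571 F [-0.8 -1.   4. ] op 0.64
open t 27.91 tcp [0.5785 0.1132 0.0488] yaw -1.571 F [-0.1 -0.6 -0.4] op 0.948
blk t 29.68 tcp [0.4246 0.1374 0.1593] yaw -1.485 F [-1.   0.1  0.8] op 0.95
```

View pics/t2.png

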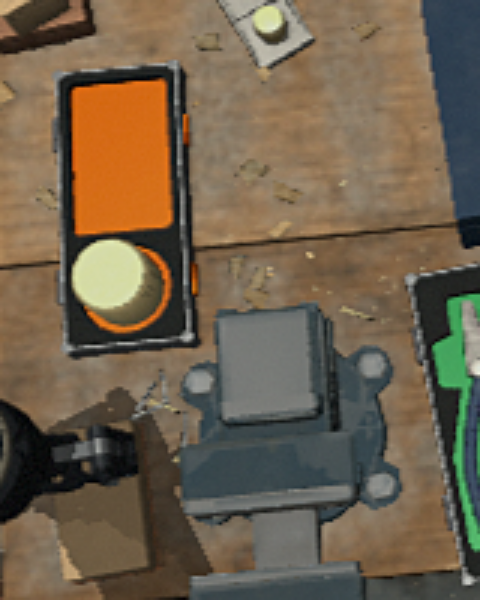

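The tin stands in the round cut-out at (110,275), with an orange ring visible on the near and right sides. Now the block.

```bash
python3 - <<'E'
from cfg import *
import cv2
p=[.4248,.1375]
robot.grip(1.0,strength=80)
robot.move_straight([*p,.06],vel=.15)
print(robot.move_straight([*p,.0205],vel=.05,contact_N=6)); st("down")
robot.grip(0.0,strength=80); st("closed")
robot.move_straight([*p,.06],vel=.08); st("lift")
robot.move_straight([*p,.17],vel=.2)
x,y=tray(FIN,.0385,0)
robot.goto([x,y,.17],O(-pi/2+.001)); st("over")
f=robot.grab_frame("scene"); r=(180,200,380,350); cv2.imwrite(f"pics/b_scene.png",cv2.resize(f["image"][r[1]:r[3],r[0]:r[2]],None,fx=3,fy=3)[:,:,::-1])
f=robot.grab_frame("top"); r=(100,100,300,280); cv2.imwrite(f"pics/b_top.png",cv2.resize(f["image"][r[1]:r[3],r[0]:r[2]],None,fx=3,fy=3)[:,:,::-1])
E
```

```text
False
down t 31.72 tcp [0.425  0.1376 0.0206] yaw -1.485 F [-0.2 -0.2  0.5] op 0.995
closed t 32.08 tcp [0.4252 0.1377 0.0213] yaw -1.485 F [-0.4 -0.5  6.2] op 0.72
lift t 32.72 tcp [0.4246 0.1374 0.0599] yaw -1.485 F [ 0.7 -0.  -0.9] op 0.721
over t 34.43 tcp [0.682  0.1143 0.1688] yaw -1.569 F [-0.9 -0.3 -1.2] op 0.72
```

View pics/b_scene.png

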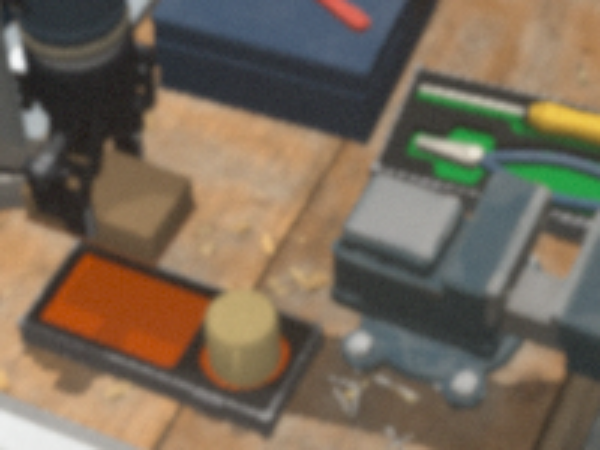

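View pics/b_top.png

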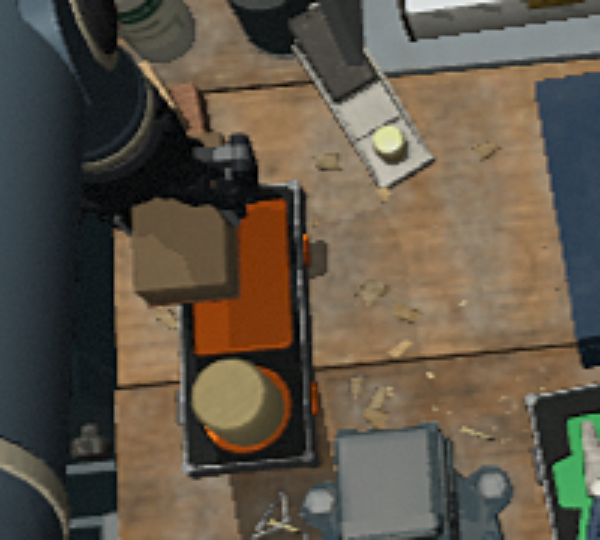

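The tin is upright in its hole. The block's near top edge is at about rows 290-300 of the crop. Checking its position in the hand.

```bash
python3 - <<'E'
from fit import *
from cfg import *
import cv2
f=robot.grab_frame("top"); r=(135,155,185,215); cv2.imwrite("pics/b3.png",cv2.resize(f["image"][r[1]:r[3],r[0]:r[2]],None,fx=10,fy=10,interpolation=cv2.INTER_CUBIC)[:,:,::-1])
for z,nm in((.182,"top"),(.148,"bot")):
    q=tf([.682,.1143,0.0015],rect(0,0,.109,.063),z); print(nm,((proj(f,q)-[135,155]+.5)*10).round())
E
```

```text
top [[ 412.  398.]
 [ 390. -120.]
 [  76.  -91.]
 [  91.  428.]]
bot [[457. 446.]
 [435. -58.]
 [131. -29.]
 [146. 475.]]
```

View pics/b3.png

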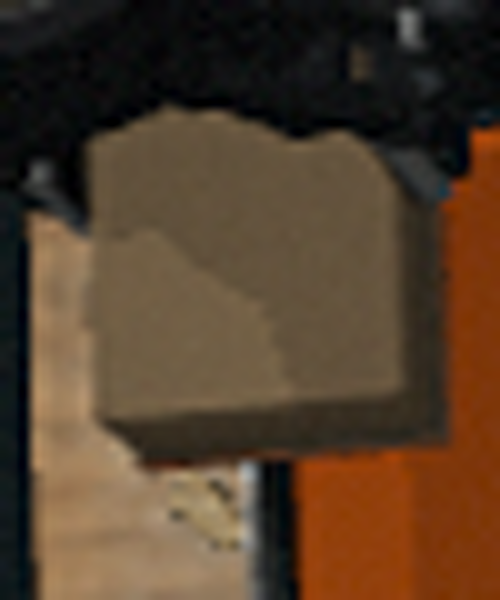

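The observed top corners (100,418) and (402,387) match the prediction to within 1 px. Lowering the block.

```bash
python3 - <<'E'
from cfg import *
import cv2
x,y=tray(FIN,.0380,0)
robot.move_straight([x,y,.07],vel=.12)
print(robot.move_straight([x,y,.0395],vel=.03,contact_N=4)); s=st("down")
if s["tcp_pos"][2]<.0435:
    robot.grip(1.0); st("open"); x,y,_=robot.sense()["tcp_pos"]
    robot.move_straight([x,y,.12],vel=.15); robot.move_straight([x,y,.25],vel=.25)
    robot.goto([.45,-.5,.3],O(-1.1)); st("away")
    robot.sleep(.5)
    for n in("top","scene"):
        f=robot.grab_frame(n); 
        for k,r in enumerate([(140,140,220,275),(270,215,360,340)] if n=="top" else [(180,225,410,345)]): cv2.imwrite(f"pics/e_{n}{k}.png",cv2.resize(f["image"][r[1]:r[3],r[0]:r[2]],None,fx=4 if n=="top" else 3,fy=4 if n=="top" else 3,interpolation=cv2.INTER_CUBIC)[:,:,::-1])
        cv2.imwrite(f"pics/full_{n}.png",f["image"][:,:,::-1])
    import pickle; pickle.dump(robot.grab_frame("top"),open("top1.pkl","wb"))
E
```

```text
True
down t 36.44 tcp [0.6827 0.1136 0.0415] yaw -1.57 F [ 0.5 -1.1  3.6] op 0.722
open t 36.81 tcp [0.6814 0.1134 0.04  ] yaw -1.57 F [ 0.5 -0.1 -0.5] op 1.004
away t 40.5 tcp [ 0.4512 -0.499   0.2997] yaw -1.098 F [ 0.1 -0.5  0.5] op 0.997
```

```bash
cd pics; python3 -c "
import cv2,numpy as np
a=cv2.imread('e_top0.png');b=cv2.imread('e_top1.png')
h=max(a.shape[0],b.shape[0]);p=lambda i:cv2.copyMakeBorder(i,0,h-i.shape[0],0,0,0)
cv2.imwrite('e_both.png',np.hstack([p(a),p(b)]))"
```

```text
(no output)
```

View pics/e_both.png

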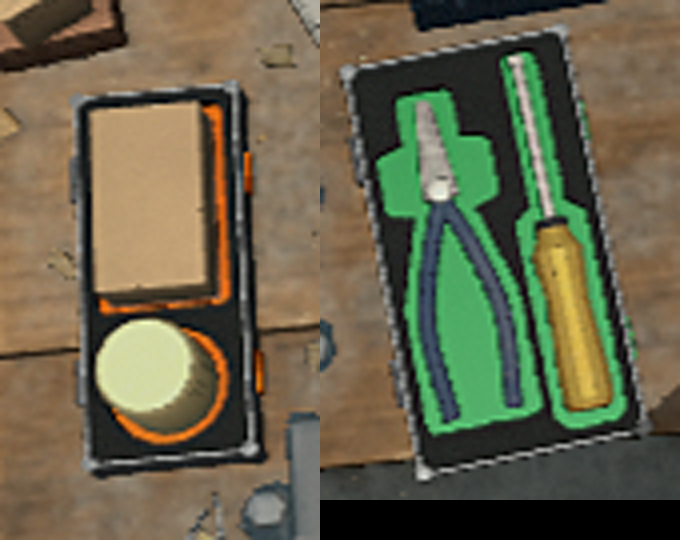

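View pics/e_scene0.png

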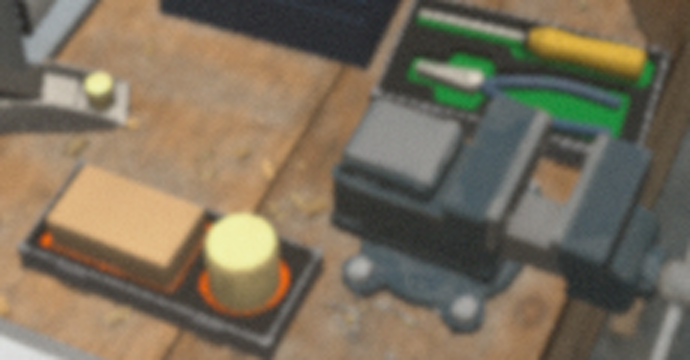

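View pics/full_top.png

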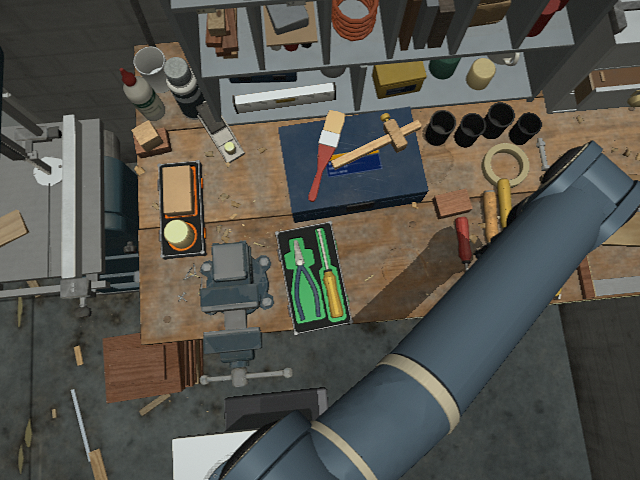

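All four pieces are inside their cut-outs. The red screwdriver (463,240) and the offcut (452,204) look unmoved. Last, a depth check of the top heights.

```bash
python3 - <<'E'
from h import *
f=pickle.load(open("top1.pkl","rb"));P=cloud(f)
z=P[...,2]
for n,(u0,u1,v0,v1) in dict(block_far=(165,187,170,178),block_near=(167,189,200,209),tin=(173,183,228,240)).items(): print(n,np.median(z[v0:v1,u0:u1]).round(4))
print("handle max",np.sort(z[285:315,325:342].ravel())[-20].round(4),"blade",np.sort(z[235:262,318:328].ravel())[-8:].round(3),"pl jaw",np.median(z[248:256,297:300]).round(3))
E
```

```text
block_far 0.0544
block_near 0.0544
tin 0.0748
handle max 0.0495 blade [0.039 0.039 0.039 0.04  0.04  0.04  0.042 0.042] pl jaw 0.031
```

```bash
python3 -c "
from cfg import *
robot.close_job(); st('closed')"
```

```text
the job is handed in; nothing more can be done
the job is handed in; nothing more can be done
```

I made up both kits in the order you listed and handed the job in at about 41 s, with the arm well clear. The job system gave no verdict.

| Piece | Last depth reading, top | Expected when seated |
|---|---|---|
| Yellow screwdriver, handle | about 49 mm (highest points) | 48 mm |
| Pliers, jaws | 31 mm | 32 mm |
| Wax tin | 74.8 mm | 75 mm |
| Sanding block | 54.4 mm at both ends | 54 mm |

- **Fit:** I turned the yellow screwdriver half round so its handle faces the robot. In the last pictures all four pieces lie inside their own cut-outs, with coloured floor visible round them. The tin is upright, and each piece touched down at the expected height.
- **Left alone:** I didn't touch the red screwdriver or the offcut. In the last picture the offcut and the red handle are where they started; the arm hid the red screwdriver's blade.
- **Disagreements:** Positions from the two cameras differed by about 2–3 mm, which is inside the 6 mm clearances. The jaws closed to about 14 mm on the pliers' jaws, where you gave 20 mm, but the pliers lifted and placed level.

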